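Tamp the scrap hubs level and close the tray

TASK

The drive hubs in the blue scrap tray are heaped too high for its cover. Take the tamper and press the heap down with it, place by place, without touching the hubs with the gripper, until they all lie in one level layer on the tray's floor; then stand the tamper upright back on its black pad and slide the cover fully closed. Leave the hard drive, screwdriver and cup where they are.

Things in the scene. Friction and masses are not known exactly. Their poses are not given: they have to be found in the camera images.
- tray: Blue open-topped scrap tray fixed to the bench, 142 (x) x 182 (y) mm outside, 52 mm high, walls and floor 5 mm thick (inside 132 x 172 mm, 47 mm deep). Origin: centre of its underside, on the bench. z up; y along its long side, towards two aluminium rails that run on 190 mm beyond its +y end at rim height and carry the open cover. It holds the eight hubs, at first heaped: six on the floor, two riding on top of them near the middle and standing above the rim.
- cover (a joint): Grey flat sliding cover of the tray (142 x 182 x 5 mm, underside 1 mm above the rim): 0 = fully closed over the tray, grows as it slides open along the tray's +y, 0.190 m = fully open, clear of the mouth. It slides with about 1.5 N of friction and stays where left. A hub that stands above the rim blocks it.
- cover_grip (a point): Centre of the orange upright fin on the cover, by which it is slid. The fin is 70 mm long (tray x), 14 mm thick (tray y), and stands 34 mm above the cover's top face (this point is 75 mm above the bench, the fin's top 92 mm). It moves with the cover: its place in the tray frame is x 0, y = cover - 0.070 m.
- tamper: Hand tamper standing upright: square steel plate 56 x 56 x 12 mm, short dark collar of 36 mm diameter to 24 mm height, then a square red upright handle 28 x 28 mm, from 24 to 130 mm above the plate's underside. Origin: centre of the plate's underside; z up along the handle, x and y along the sides of plate and handle. About 0.35 kg.
- pad: Flat black rubber pad fixed on the bench, 140 x 140 x 4 mm, the tamper's place. Origin: centre of its underside.
- drive: Bystander: opened black hard drive with its bright disc, 147 x 102 x 26 mm, lying on the bench on the other side of the tray from the pad. Origin: centre of its underside, x along its length.
- screwdriver: Bystander: blue-handled screwdriver lying beyond the tray. Origin: near its middle, on the bench.
- cup: Bystander: steel cup, 70 mm wide, 90 mm high, beyond the tray. Origin: centre of its underside.
- hub1_center (a point): Centre of hub 1, one of eight loose chunky metal hubs (38 mm across, 38 mm high, bevelled to 14 mm top and bottom, almost ball-like, about 60 g, slippery: they wedge apart and spread when pressed from above with some 10 to 25 N). Resting on the tray's floor, however turned, the centre is 24 to 25 mm above the bench; one riding on others is at about 40 to 49 mm.
- hub2_center (a point): Centre of hub 2, alike.
- hub3_center (a point): Centre of hub 3, alike.
- hub4_center (a point): Centre of hub 4, alike.
- hub5_center (a point): Centre of hub 5, alike.
- hub6_center (a point): Centre of hub 6, alike.
- hub7_center (a point): Centre of hub 7, alike.
- hub8_center (a point): Centre of hub 8, alike.
There are look-alikes about, which are no part of the job. What is shaped like the part that bears hub6_center but green or purple is not meant.

How it is judged:
By the outcome, as a careful person would: the job done as asked, in the order asked, and still so for the second after the job is handed in, with the robot touching nothing.
It also fails if it takes over 67 s, if anything falls off the work surface, if the arm or the gripper's body presses on something with over 40 N, if the wrist force passes 120 N, or if a joint passes its speed limit or range.

ROBOT

A 7-joint arm with a two-finger parallel gripper is mounted at the origin on the work surface. World frame = base frame: x ahead of the robot, y to its left, z up, the work surface at z = 0. Lengths are in m, angles in rad, forces in N, time in s.
With the tool pointing down it reaches from about 0.425 to 1.025 m from the base axis. Payload 9.4 kg.
Tool frame: the origin (TCP) lies at the very end of the fingers, on their centre line; the grasp point (between the pads) lies 19 mm behind it; z points along the fingers, y is the line along which they close (so a half turn about z gives the same grasp; the last joint's range is limited). The gripper opens to 93 mm and grips with 3 to 60 N. Pads are 15 mm wide; open, the fingers measure 128 mm over their backs; the gripper's body (75 mm by 188 mm) begins 65 mm behind the grasp point.
Start: joints at [-0.077, 0.599, -0.003, 1.599, 0.002, 0.943, -0.08], TCP at [0.725, -0, 0.219] pointing down, gripper open.
Joint ranges: [-2.57, 2.57], [-0.35, 1.97], [-1.29, 1.29], [0.11, 2.56], [-1.05, 4.19], [0.11, 1.86], [-2.63, 2.63]. Speed limits (rad/s): [2.22, 2.22, 3.01, 3.01, 3.14, 3.14, 3.14].

INTERFACE

Orientations are given as a 3x3 rotation matrix whose columns are the frame's x, y, z axes.
In Python, from workcell import env gives the robot as it stands.
- The arm moves only by the tool move_arm, never from a script. Its arguments are lists of equal length, an entry for each row: "xyz": the shift along the tool's x, y, z in mm, a list of three; "angular": the turn, a rotation vector about the tool's x, y, z in degrees, a list of three; "fingers": the opening, from 0 (shut) to 1 (fully open). A call has exactly 8 rows; each row shifts and turns the commanded pose from where the row before left it, along the tool's axes as they then stand; what a row does not reach is not made up. A row lasts 1/10 s, in which the tool goes at most 50 mm and 8.59 degrees, less where a joint would pass 70% of its speed; a pose out of reach is approached as far as the arm can. A call with a gripper value outside its range is refused whole. The fingers move at their own pace and stop on an object; "grip_force" is the grip in N (left out, the last holds). Time passes only in rows, so rows that do not move let the fingers close, or fill a call up. It gives the time, the measured TCP pose, the force, the opening and the grip force at its end, in the units of the state.
- env.state(): the state, without advancing time (a new reading comes with each control period).
- env.get_image(name): name is "scene" or "side" or "wrist"; returns a dict with "color" (384x512x3 uint8, red, green, blue), "K" (3x3 intrinsics, pixels), "k1" (the pictures are not rectified: a ray, as slopes to the right and down, at radius r is drawn at 1 + k1 r^2 times it, then the intrinsics apply), "extrinsics" (4x4, takes a point from world to camera coordinates). Camera axes: x right, y down, z forward; pixel columns grow to the right and rows downward; lengths in m; the calibration is good to about 2 mm. A picture is of the moment at which its call begins. There is no depth.
- env.hand_in(): hands the job in; it is judged then, once.
The state is a dict: "time": time; "joint_positions": joint angles; "joint_velocities": joint speeds; "joint_torque": joint torques, N m; "tool_pos": TCP position; "tcp_rot": TCP orientation; "ft_force": force on the tool from outside, world axes, zero at the start; "ft_torque": the same for the moment, N m; "opening": finger opening in m; "finger_force": force on a finger pad.
Only numpy, scipy, OpenCV 4.12 (cv2) and the standard library are available. Lean on these libraries where they do the work, as an engineer would, in place of code of your own. Each camera call takes 0.05 s, during which the arm holds its last target. There are 200 camera calls.

## Working session

There is one attempt and no reset: what is moved stays moved. The work goes in short steps, Python scripts to look and compute and a tool call to move; the robot and the scene stay as the last step left them, time stands still between calls to the robot, and variables do not carry over. Pictures are saved under pics/ and viewed, at most 10 in all, crops included, and the job is handed in when it is done.

Besides the shell and the picture viewer there is one more tool, called after "Emit:" as name(argument=value, ...) on one line, values as JSON. move_arm: Moves the arm, as the interface text tells. Its arguments: {"type":"object","properties":{"xyz":{"type":"array","items":{"type":"array","items":{"type":"number"}}},"angular":{"type":"array","items":{"type":"array","items":{"type":"number"}}},"fingers":{"type":"array","items":{"type":"number"}},"grip_force":{"type":"number"}},"required":["xyz","angular","fingers"]}

```bash
ls; mkdir -p pics; cat > h.py <<'E'
import numpy as np, cv2
from workcell import env
def grab(n,save=None):
    im=env.get_image(n)
    if save: cv2.imwrite('pics/'+save,cv2.cvtColor(im['color'],cv2.COLOR_RGB2BGR))
    return im
def ray(im,u,v):
    K=np.array(im['K']);k=im['k1'];E=np.array(im['extrinsics'])
    d=np.array([(u-K[0,2])/K[0,0],(v-K[1,2])/K[1,1]]);s=d.copy()
    for _ in range(30): s=d/(1+k*(s@s))
    R,t=E[:3,:3],E[:3,3]
    return -R.T@t,R.T@np.array([s[0],s[1],1])
def plane(im,u,v,z):
    o,d=ray(im,u,v);return o+d*(z-o[2])/d[2]
def proj(im,p):
    K=np.array(im['K']);E=np.array(im['extrinsics'])
    c=E[:3,:3]@np.array(p)+E[:3,3];s=c[:2]/c[2];s=s*(1+im['k1']*(s@s))
    return K[0,0]*s[0]+K[0,2],K[1,1]*s[1]+K[1,2]
E
python3 - <<'E'
from h import *
a=[grab(n)['color'] for n in('scene','side','wrist')]
for n,i in zip(('scene','side','wrist'),a): cv2.imwrite(f'pics/{n}0.png',i[:,:,::-1])
b=np.zeros((768//1,1024,3),np.uint8)
b[:384,:512]=a[0];b[:384,512:]=a[1];b[384:,:512]=a[2]
cv2.imwrite('pics/m0.png',cv2.resize(b,(800,600))[:,:,::-1])
print(env.state()['tcp_rot'])
E
```

```text
pics
[[-1.24292367e-05  9.99999336e-01 -1.15194778e-03]
 [ 9.99999995e-01  1.23121666e-05 -1.01634993e-04]
 [-1.01620743e-04 -1.15194904e-03 -9.99999331e-01]]
```

View pics/m0.png

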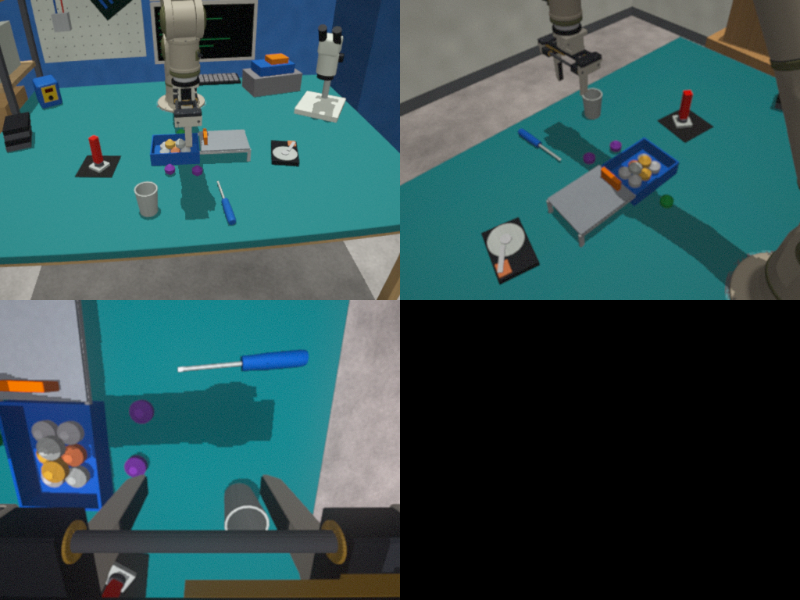

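The montage shows the tamper with its red handle at about (97,152) in scene and (686,105) in side. The tray is at (176,150), the fin at (206,137), purple look-alikes at (170,168) and (198,170), a green one at (666,200), and the drive, screwdriver and cup are clear of it.

```bash
python3 - <<'E'
from h import *
s=cv2.imread('pics/scene0.png');d=cv2.imread('pics/side0.png')
A=cv2.resize(s[150:240,90:330],(800,300),interpolation=cv2.INTER_CUBIC)
B=cv2.resize(d[100:310,180:420],(343,300),interpolation=cv2.INTER_CUBIC)
w=cv2.imread('pics/wrist0.png')
C=cv2.resize(w[120:384,0:200],(227,300),interpolation=cv2.INTER_CUBIC)
m=np.zeros((600,800,3),np.uint8);m[:300]=A;m[300:,:343]=B;m[300:,350:577]=C
cv2.imwrite('pics/m1.png',m)
for n in('scene','side','wrist'):
    im=cv2.imread(f'pics/{n}0.png');h=cv2.cvtColor(im,cv2.COLOR_BGR2HSV)
    for c,lo,hi in(('red',(0,180,60),(4,255,255)),('orange',(7,200,120),(16,255,255)),('blue',(106,180,60),(118,255,255)),('black',(0,0,0),(179,255,40))):
        k=cv2.inRange(h,lo,hi)
        N,L,S,c0=cv2.connectedComponentsWithStats(k)
        print(n,c,[(S[i].tolist(),c0[i].round().tolist()) for i in range(1,N) if S[i][4]>60][:9])
E
```

```text
scene red [([114, 174, 18, 35, 366], [122.0, 191.0])]
scene orange [([340, 69, 29, 13, 215], [355.0, 76.0])]
scene blue [([320, 72, 63, 25, 811], [347.0, 86.0]), ([38, 94, 41, 44, 709], [58.0, 113.0]), ([193, 170, 63, 42, 1479], [222.0, 194.0]), ([284, 254, 17, 33, 290], [292.0, 271.0])]
scene black [([117, 0, 51, 25, 569], [141.0, 9.0]), ([253, 5, 72, 70, 4098], [292.0, 39.0]), ([198, 9, 12, 68, 369], [203.0, 41.0]), ([408, 39, 10, 14, 112], [413.0, 45.0]), ([426, 41, 11, 15, 118], [431.0, 48.0]), ([406, 96, 21, 7, 84], [416.0, 99.0]), ([220, 99, 88, 12, 308], [255.0, 106.0]), ([232, 114, 13, 14, 157], [238.0, 120.0]), ([4, 145, 36, 43, 852], [22.0, 166.0])]
side red [([357, 116, 17, 36, 278], [366.0, 133.0])]
side orange [([258, 215, 24, 20, 147], [268.0, 224.0])]
side blue [([152, 165, 28, 23, 235], [165.0, 176.0]), ([259, 177, 97, 85, 2126], [313.0, 213.0])]
side black [([196, 31, 36, 14, 195], [214.0, 40.0]), ([178, 49, 79, 45, 629], [226.0, 72.0]), ([475, 77, 15, 13, 76], [482.0, 85.0]), ([203, 78, 5, 24, 77], [205.0, 90.0]), ([332, 143, 67, 38, 731], [367.0, 163.0]), ([105, 294, 12, 17, 62], [109.0, 301.0]), ([125, 302, 53, 61, 913], [155.0, 335.0]), ([114, 323, 11, 15, 72], [119.0, 331.0])]
wrist red [([131, 358, 25, 23, 242], [144.0, 370.0])]
wrist orange [([0, 103, 58, 15, 767], [28.0, 110.0])]
wrist blue [([310, 64, 84, 26, 1529], [352.0, 77.0]), ([0, 129, 144, 141, 8697], [68.0, 191.0])]
wrist black [([154, 259, 27, 36, 362], [165.0, 278.0]), ([344, 261, 25, 34, 352], [357.0, 279.0]), ([0, 266, 188, 118, 11810], [56.0, 331.0]), ([397, 270, 115, 87, 4660], [461.0, 318.0]), ([493, 342, 19, 8, 68], [506.0, 346.0]), ([275, 380, 237, 4, 564], [407.0, 382.0])]
```

View pics/m1.png

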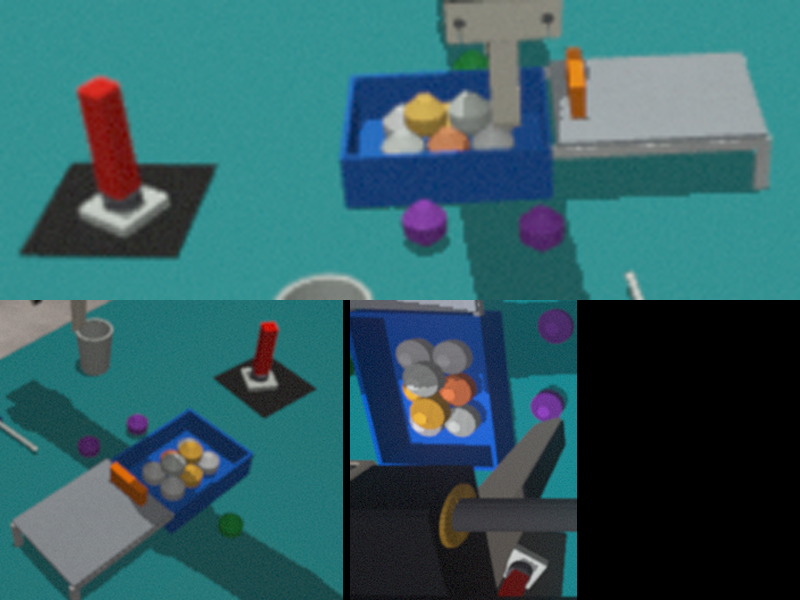

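The crop confirms the choice. The tamper (grey-white plate, red handle with its top at crop (100,85)) stands on the black pad. The tray holds yellow, orange and grey hubs; the purple hubs at (425,222) and (542,228) and the green one at (470,62) are outside the tray and not meant.

```bash
python3 - <<'E'
from h import *
S=env.get_image('scene');D=env.get_image('side')
ps=lambda x,y,z:plane(S,90+x/3.3333,150+y/3.3333,z)
pd=lambda x,y,z:plane(D,180+x/1.4286,100+(y-300)/1.4286,z)
f=lambda l:np.round(np.array(l),4).tolist()
print('tray s',f([ps(x,y,.052) for x,y in((344,157),(349,77),(552,150),(547,70))]))
print('tray d',f([pd(x,y,.052) for x,y in((190,410),(252,457))]))
P=[ps(x,y,.004) for x,y in((77,164),(216,164),(179,256),(22,255))];print('pad',f(P),f([np.mean(P,0)]))
P=[pd(x,y,.004) for x,y in((265,351),(315,387),(265,416),(215,378))];print('pad d',f(P),f([np.mean(P,0)]))
P=[ps(x,y,.016) for x,y in((80,207),(124,182),(168,201),(123,228))];print('plate',f(P),f([np.mean(P,0)]))
P=[ps(x,y,.134) for x,y in((79,88),(93,98),(121,91),(103,77))];print('top',f(P),f([np.mean(P,0)]))
P=[pd(x,y,.134) for x,y in((258,326),(269,322),(278,326),(267,330))];print('top d',f([np.mean(P,0)]))
print('fin',f([ps(567,48,.092),ps(580,48,.092),ps(572,88,.092),ps(586,88,.092)]))
print('cup',f([plane(S,188,240,.09)]), 'cam',ray(S,0,0)[0],ray(D,0,0)[0])
E
```

```text
tray s [[0.5493, -0.1291, 0.052], [0.4139, -0.1288, 0.052], [0.5597, 0.0483, 0.052], [0.424, 0.0557, 0.052]]
tray d [[0.541, -0.1316, 0.052], [0.4008, -0.1215, 0.052]]
pad [[0.4583, -0.3836, 0.004], [0.4736, -0.2533, 0.004], [0.6101, -0.2699, 0.004], [0.5943, -0.4053, 0.004]] [[0.5341, -0.328, 0.004]]
pad d [[0.5837, -0.4133, 0.004], [0.4512, -0.3926, 0.004], [0.4684, -0.2591, 0.004], [0.5989, -0.275, 0.004]] [[0.5256, -0.335, 0.004]]
plate [[0.546, -0.3623, 0.016], [0.5114, -0.3294, 0.016], [0.5456, -0.2856, 0.016], [0.5815, -0.3192, 0.016]] [[0.5461, -0.3241, 0.016]]
top [[0.545, -0.3401, 0.134], [0.5628, -0.3253, 0.134], [0.5544, -0.3037, 0.134], [0.5292, -0.3229, 0.134]] [[0.5479, -0.323, 0.134]]
top d [[0.537, -0.3238, 0.134]]
fin [[0.4556, 0.072, 0.092], [0.457, 0.0836, 0.092], [0.5259, 0.0694, 0.092], [0.5273, 0.0814, 0.092]]
cup [[0.7888, -0.13, 0.09]] cam [ 1.58560851 -0.02925725  0.72988828] [0.06661411 0.49298625 0.78164008]
```

Emit:
move_arm(xyz=[[-40,-25,-4],[-40,-25,-4],[-40,-25,-4],[-40,-25,-4],[-40,-25,-4],[-40,-25,-4],[-40,-25,-4],[-40,-25,-4]], angular=[[0,0,0],[0,0,0],[0,0,0],[0,0,0],[0,0,0],[0,0,0],[0,0,0],[0,0,0]], fingers=[1,1,1,1,1,1,1,1], grip_force=50)

```text
time: 1.05
tool_pos: [0.5238, -0.3215, 0.2509]
tcp_rot: [[-0.0, 1.0, 0.0], [1.0, 0.0, -0.0], [-0.0, 0.0, -1.0]]
ft_force: [0.3, -1.1, 0.2]
opening: 0.093
finger_force: 0.0
```

Emit:
move_arm(xyz=[[-38,-25,-4],[-38,-25,-4],[0,0,0],[0,0,0],[0,0,0],[0,0,0],[0,0,0],[0,0,0]], angular=[[0,0,0],[0,0,0],[0,0,8.5],[0,0,8.5],[0,0,8.5],[0,0,8.5],[0,0,8.5],[0,0,0]], fingers=[1,1,1,1,1,1,1,1])

```text
time: 1.85
tool_pos: [0.4751, -0.3958, 0.2586]
tcp_rot: [[0.677, 0.736, -0.0], [0.736, -0.677, -0.0], [-0.0, -0.0, -1.0]]
ft_force: [-0.1, 0.5, 0.0]
opening: 0.0927
finger_force: 0.0
```

```bash
python3 - <<'E'
from h import *
im=grab('wrist','w1.png');s=env.state()
print(s['time'],s['tool_pos'],np.round(s['tcp_rot'],3).tolist(),s['ft_force'])
c=cv2.cvtColor(im['color'],cv2.COLOR_RGB2BGR);h=cv2.cvtColor(c,cv2.COLOR_BGR2HSV)
k=cv2.inRange(h,(0,150,60),(6,255,255))
C=max(cv2.findContours(k,0,2)[0],key=cv2.contourArea);print(cv2.minAreaRect(C),cv2.boundingRect(C))
print('pred top',proj(im,(.542,-.3235,.134)))
E
```

```text
1.9 [ 0.47512209 -0.39578333  0.25857238] [[0.673, 0.74, -0.0], [0.74, -0.673, -0.0], [-0.0, -0.0, -1.0]] [-0.59185708 -0.14964302 -1.17925623]
((262.0384826660156, 89.80770111083984), (28.155881881713867, 26.915536880493164), 82.87498474121094) (248, 75, 28, 30)
pred top (np.float64(261.3987644925807), np.float64(83.11871996721696))
```

View pics/w1.png

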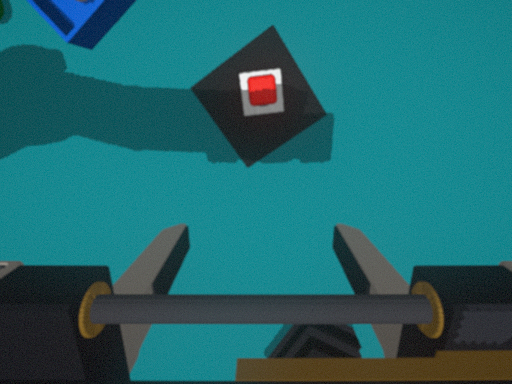

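The wrist picture shows the tamper's red handle at (262,90), with plate corners at (239,73), (280,68), (285,111) and (244,116) on the black pad. It is turned about 7° anticlockwise relative to the gripper.

```bash
python3 - <<'E'
from h import *
im=env.get_image('wrist');s=env.state()
c=cv2.cvtColor(im['color'],cv2.COLOR_RGB2BGR);h=cv2.cvtColor(c,cv2.COLOR_BGR2HSV)
k=cv2.inRange(h,(0,0,130),(179,70,255));k[:50]=0;k[160:]=0;k[:,:200]=0;k[:,320:]=0
k|=cv2.inRange(h,(0,150,60),(6,255,255))
C=max(cv2.findContours(k,0,2)[0],key=cv2.contourArea);r=cv2.minAreaRect(C);b=cv2.boxPoints(r);print(r)
P=np.array([plane(im,u,v,.016) for u,v in b]);m=P.mean(0);e=P-np.roll(P,1,0)
print(P.round(4).tolist(),m,np.hypot(e[:,0],e[:,1]),np.degrees(np.arctan2(e[:,1],e[:,0])))
print('top',plane(im,262,89.8,.134))
# pad corners
Q=np.array([plane(im,u,v,.004) for u,v in((192,89),(272,26),(327,114),(248,166))]);print(Q.round(4).tolist(),Q.mean(0))
R=np.array(s['tcp_rot']);print(R.T@(m-s['tool_pos'])*1000)
E
```

```text
((261.9455261230469, 90.95545196533203), (42.09007263183594, 42.09007263183594), 84.2894058227539)
[[0.5326, -0.2886, 0.016], [0.5774, -0.3224, 0.016], [0.5463, -0.3669, 0.016], [0.4994, -0.3319, 0.016]] [ 0.53892458 -0.32746446  0.016     ] [0.05452086 0.05614935 0.05431919 0.05853078] [  52.54427453  -36.99135025 -124.94558275  143.23820757]
top [ 0.53795592 -0.32799394  0.134     ]
[[0.4688, -0.259, 0.004], [0.6039, -0.2757, 0.004], [0.5876, -0.4129, 0.004], [0.4515, -0.3924, 0.004]] [ 0.52793993 -0.33500433  0.004     ]
[ 93.52099693   1.39396484 242.54251365]
```

Emit:
move_arm(xyz=[[46.5,0.7,0],[46.5,0.7,0],[0,0,0],[0,0,43],[0,0,43],[0,0,43],[0,0,43],[0,0,0]], angular=[[0,0,0],[0,0,0],[0,0,-5.8],[0,0,0],[0,0,0],[0,0,0],[0,0,0],[0,0,0]], fingers=[1,1,1,1,1,1,1,1])

```text
time: 2.75
tool_pos: [0.5361, -0.3266, 0.0817]
tcp_rot: [[0.595, 0.804, -0.008], [0.804, -0.595, 0.004], [-0.001, -0.009, -1.0]]
ft_force: [-0.5, -0.1, -0.4]
opening: 0.0929
finger_force: 0.0
```

Emit:
move_arm(xyz=[[0,0,0],[0,0,0],[0,0,0],[0,0,0],[0,0,0],[0,0,0],[0,0,0],[0,0,0]], angular=[[0,0,0],[0,0,0],[0,0,0],[0,0,0],[0,0,0],[0,0,0],[0,0,0],[0,0,0]], fingers=[0,0,0,0,0,0,0,0], grip_force=50)

```text
time: 3.55
tool_pos: [0.5389, -0.3284, 0.0866]
tcp_rot: [[0.598, 0.802, -0.0], [0.802, -0.598, -0.0], [-0.0, -0.0, -1.0]]
ft_force: [-1.1, 0.8, 0.4]
opening: 0.0334
finger_force: 0.0
```

Emit:
move_arm(xyz=[[0,0,0],[0,0,0],[0,0,0],[0,0,0],[0,0,-40],[0,0,-45],[0,0,-45],[0,0,-40]], angular=[[0,0,0],[0,0,0],[0,0,0],[0,0,0],[0,0,0],[0,0,0],[0,0,0],[0,0,0]], fingers=[0,0,0,0,0,0,0,0], grip_force=50)

```text
time: 4.35
tool_pos: [0.5385, -0.3283, 0.2584]
tcp_rot: [[0.598, 0.802, -0.0], [0.802, -0.598, -0.0], [-0.0, -0.0, -1.0]]
ft_force: [0.1, -0.3, -3.5]
opening: 0.0281
finger_force: 50.0
```

Emit:
move_arm(xyz=[[19,-35,0],[19,-35,0],[19,-34,0],[0,0,0],[0,0,0],[0,0,0],[0,0,0],[0,0,0]], angular=[[0,0,0],[0,0,0],[0,0,0],[0,0,-8.35],[0,0,-8.35],[0,0,-8.35],[0,0,-8.35],[0,0,0]], fingers=[0,0,0,0,0,0,0,0])

```text
time: 5.15
tool_pos: [0.489, -0.2205, 0.2563]
tcp_rot: [[0.056, 0.998, -0.001], [0.998, -0.056, 0.0], [0.0, -0.001, -1.0]]
ft_force: [-0.1, 0.7, -3.0]
opening: 0.0279
finger_force: 50.0
```

```bash
python3 - <<'E'
from h import *
im=grab('wrist','w2.png');s=env.state()
print(s['time'],s['tool_pos'],np.round(s['tcp_rot'],3).tolist(),s['ft_force'],s['opening'])
E
```

```text
5.2 [ 0.4890821  -0.22059721  0.25630797] [[0.061, 0.998, -0.001], [0.998, -0.061, 0.0], [0.0, -0.001, -1.0]] [-0.22271032 -0.26439709 -3.49873025] 0.027414760259110136
```

View pics/w2.png

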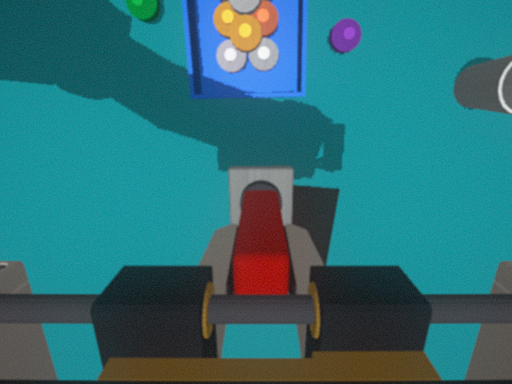

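The picture shows the tray's near rim corners at (190,97) and (306,95). One riding hub, yellow, is at (246,30), and the other, grey, is at about (243,0), cut by the picture's edge. The tamper is held straight, with its plate at (261,195).

```bash
python3 - <<'E'
from h import *
im=env.get_image('wrist')
f=lambda u,v,z:plane(im,u,v,z).round(4).tolist()
print('rim',f(190,97,.052),f(306,95,.052),f(183,0,.052),f(309,0,.052))
for u,v,z in((246,30,.047),(243,0,.047),(227,17,.025),(264,17,.025),(231,54,.025),(264,52,.025)): print(u,v,f(u,v,z))
print('plate edge pred z',[f(u,v,.17) for u,v in((229,168),(293,166))])
E
```

```text
rim [0.4057, -0.1288, 0.052] [0.5497, -0.1352, 0.052] [0.4118, -0.0238, 0.052] [0.5546, -0.0327, 0.052]
246 30 [0.4807, -0.0577, 0.047]
243 0 [0.4797, -0.0267, 0.047]
227 17 [0.4576, -0.0373, 0.025]
264 17 [0.5033, -0.0402, 0.025]
231 54 [0.4587, -0.0794, 0.025]
264 52 [0.501, -0.0796, 0.025]
plate edge pred z [[0.461, -0.1946, 0.17], [0.5194, -0.1963, 0.17]]
```

Emit:
move_arm(xyz=[[38.5,-4.3,0],[38.5,-4.3,0],[38.5,-4.3,0],[38.5,-4.3,0],[0,0,45],[0,0,45],[0,0,6],[0,0,6]], angular=[[0,0,0],[0,0,0],[0,0,0],[0,0,0],[0,0,0],[0,0,0],[0,0,0],[0,0,0]], fingers=[0,0,0,0,0,0,0,0])

```text
time: 6.05
tool_pos: [0.4811, -0.0659, 0.1544]
tcp_rot: [[0.06, 0.998, -0.002], [0.998, -0.06, -0.0], [-0.0, -0.002, -1.0]]
ft_force: [1.3, 0.9, -3.4]
opening: 0.0279
finger_force: 50.0
```

Emit:
move_arm(xyz=[[0,0,3],[0,0,3],[0,0,3],[0,0,3],[0,0,0],[0,0,0],[0,0,0],[0,0,0]], angular=[[0,0,0],[0,0,0],[0,0,0],[0,0,0],[0,0,0],[0,0,0],[0,0,0],[0,0,0]], fingers=[0,0,0,0,0,0,0,0])

```text
time: 6.85
tool_pos: [0.4815, -0.0658, 0.1428]
tcp_rot: [[0.058, 0.998, 0.001], [0.998, -0.058, -0.0], [-0.0, 0.001, -1.0]]
ft_force: [0.2, -0.2, 0.4]
opening: 0.0274
finger_force: 50.0
```

Emit:
move_arm(xyz=[[0,0,2],[0,0,2],[0,0,2],[0,0,0],[0,0,0],[0,0,0],[0,0,0],[0,0,0]], angular=[[0,0,0],[0,0,0],[0,0,0],[0,0,0],[0,0,0],[0,0,0],[0,0,0],[0,0,0]], fingers=[0,0,0,0,0,0,0,0])

```text
time: 7.65
tool_pos: [0.4813, -0.0658, 0.1367]
tcp_rot: [[0.058, 0.998, 0.0], [0.998, -0.058, -0.0], [-0.0, 0.0, -1.0]]
ft_force: [0.8, -0.5, -2.4]
opening: 0.0278
finger_force: 50.0
```

Emit:
move_arm(xyz=[[0,0,2],[0,0,2],[0,0,0],[0,0,0],[0,0,0],[0,0,0],[0,0,0],[0,0,0]], angular=[[0,0,0],[0,0,0],[0,0,0],[0,0,0],[0,0,0],[0,0,0],[0,0,0],[0,0,0]], fingers=[0,0,0,0,0,0,0,0])

```text
time: 8.45
tool_pos: [0.4813, -0.0658, 0.1327]
tcp_rot: [[0.057, 0.998, 0.0], [0.998, -0.057, -0.0], [-0.0, 0.0, -1.0]]
ft_force: [0.2, -0.3, -2.5]
opening: 0.0277
finger_force: 50.0
```

Emit:
move_arm(xyz=[[0,0,2],[0,0,2],[0,0,1],[0,0,0],[0,0,0],[0,0,0],[0,0,0],[0,0,0]], angular=[[0,0,0],[0,0,0],[0,0,0],[0,0,0],[0,0,0],[0,0,0],[0,0,0],[0,0,0]], fingers=[0,0,0,0,0,0,0,0])

```text
time: 9.25
tool_pos: [0.4813, -0.0658, 0.1277]
tcp_rot: [[0.057, 0.998, 0.0], [0.998, -0.057, -0.0], [-0.0, 0.0, -1.0]]
ft_force: [1.0, 0.5, -3.1]
opening: 0.0275
finger_force: 50.0
```

```bash
python3 - <<'E'
from h import *
a=grab('scene','s2.png')['color'];b=grab('side','d2.png')['color']
A=cv2.resize(a[155:225,175:295],(515,300),interpolation=cv2.INTER_CUBIC)
B=cv2.resize(b[150:280,230:380],(346,300),interpolation=cv2.INTER_CUBIC)
m=np.hstack([A,B])[:,:800];m=m[:,:,::-1];cv2.imwrite('pics/m2.png',m)
E
```

```text
(no output)
```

View pics/m2.png

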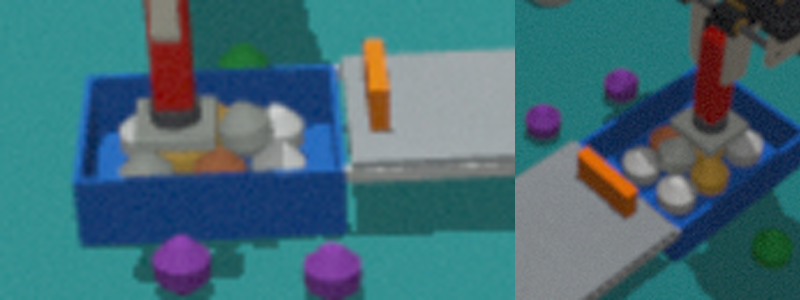

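The plate has pressed the yellow hub down level. The grey hub at (245,118) in the left panel still rides high beside the plate, so I press there next.

Emit:
move_arm(xyz=[[0,0,-35],[44,0,0],[0,0,11],[0,0,4],[0,0,3],[0,0,3],[0,0,3],[0,0,0]], angular=[[0,0,0],[0,0,0],[0,0,0],[0,0,0],[0,0,0],[0,0,0],[0,0,0],[0,0,0]], fingers=[0,0,0,0,0,0,0,0])

```text
time: 10.15
tool_pos: [0.4834, -0.0225, 0.1382]
tcp_rot: [[0.059, 0.998, -0.001], [0.998, -0.059, -0.0], [-0.0, -0.001, -1.0]]
ft_force: [0.1, 0.6, -2.6]
opening: 0.0276
finger_force: 50.0
```

Emit:
move_arm(xyz=[[0,0,2],[0,0,2],[0,0,2],[0,0,0],[0,0,0],[0,0,0],[0,0,0],[0,0,0]], angular=[[0,0,0],[0,0,0],[0,0,0],[0,0,0],[0,0,0],[0,0,0],[0,0,0],[0,0,0]], fingers=[0,0,0,0,0,0,0,0])

```text
time: 10.95
tool_pos: [0.4838, -0.0219, 0.1327]
tcp_rot: [[0.058, 0.998, 0.0], [0.998, -0.058, -0.0], [-0.0, 0.0, -1.0]]
ft_force: [0.2, -0.1, -3.1]
opening: 0.0277
finger_force: 50.0
```

Emit:
move_arm(xyz=[[0,0,2],[0,0,2],[0,0,1],[0,0,1],[0,0,0],[0,0,0],[0,0,0],[0,0,0]], angular=[[0,0,0],[0,0,0],[0,0,0],[0,0,0],[0,0,0],[0,0,0],[0,0,0],[0,0,0]], fingers=[0,0,0,0,0,0,0,0])

```text
time: 11.75
tool_pos: [0.4838, -0.0219, 0.1267]
tcp_rot: [[0.057, 0.998, 0.0], [0.998, -0.057, -0.0], [-0.0, 0.0, -1.0]]
ft_force: [-0.7, 0.3, -2.7]
opening: 0.0278
finger_force: 50.0
```

Emit:
move_arm(xyz=[[0,0,-40],[0,0,-40],[-45,2,0],[-45,2,0],[-45,2,0],[-25,2,0],[0,0,0],[0,0,0]], angular=[[0,0,0],[0,0,0],[0,0,0],[0,0,0],[0,0,0],[0,0,0],[0,0,0],[0,0,0]], fingers=[0,0,0,0,0,0,0,0])

```text
time: 12.55
tool_pos: [0.4822, -0.1823, 0.2065]
tcp_rot: [[0.059, 0.998, -0.0], [0.998, -0.059, 0.0], [0.0, -0.0, -1.0]]
ft_force: [0.3, 0.1, -2.1]
opening: 0.0276
finger_force: 50.0
```

```bash
python3 - <<'E'
from h import *
a=grab('scene','s3.png')['color'];b=grab('side','d3.png')['color'];w=grab('wrist','w3.png')['color']
A=cv2.resize(a[155:225,175:295],(450,262),interpolation=cv2.INTER_CUBIC)
B=cv2.resize(b[150:280,230:380],(302,262),interpolation=cv2.INTER_CUBIC)
W=cv2.resize(w[:130,130:380],(600,312),interpolation=cv2.INTER_CUBIC)
m=np.zeros((590,760,3),np.uint8);m[:262,:450]=A;m[:262,455:757]=B;m[270:582,:600]=W
cv2.imwrite('pics/m3.png',m[:,:,::-1])
E
```

```text
(no output)
```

View pics/m3.png

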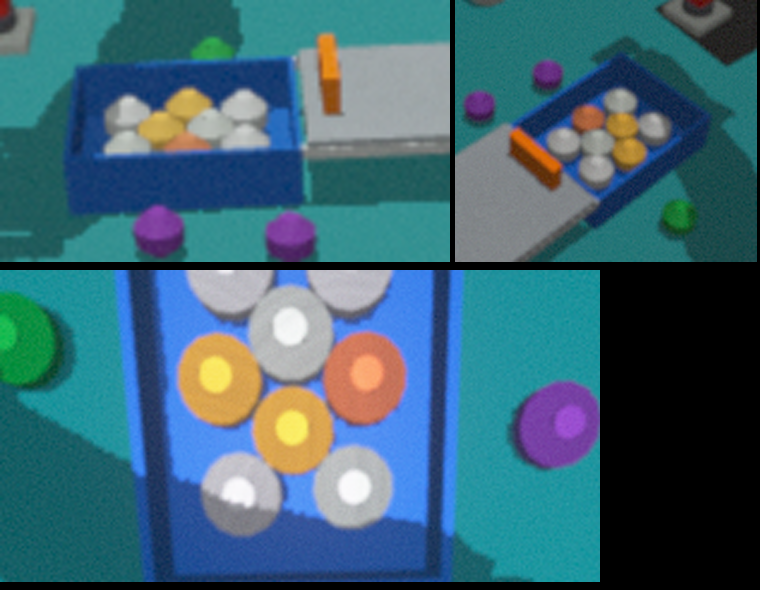

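All eight hubs now lie separately. In the wrist crop the middle grey is at (290,326), the yellow at (292,428), and the other six are around them. I'll press both middle ones again down to firm contact, to be sure they rest on the floor.

```bash
python3 - <<'E'
from h import *
im=env.get_image('wrist');s=env.state();R=np.array(s['tcp_rot']);print(s['tool_pos'],s['ft_force'])
P=[]
for n,x,y in(('grey',290,326),('yel',292,428),('yelL',216,374),('or',367,372),('gL',238,492),('gR',354,487)):
    p=plane(im,130+x/2.4,(y-270)/2.4,.043);P.append(p);print(n,p.round(4),(R.T@(p-s['tool_pos'])*1000).round())
P=np.array(P)[:,:2];print((np.linalg.norm(P[:,None]-P[None],axis=2)*1000).round(1))
E
```

```text
[ 0.48264252 -0.18074598  0.20657082] [ 0.11369855  0.40301801 -2.48321271]
grey [ 0.4805 -0.0214  0.043 ] [159. -11. 164.]
yel [ 0.4788 -0.062   0.043 ] [118. -10. 164.]
yelL [ 0.4469 -0.0383  0.043 ] [140. -44. 164.]
or [ 0.513  -0.0412  0.043 ] [141.  23. 164.]
gL [ 0.4522 -0.0877  0.043 ] [ 91. -35. 164.]
gR [ 0.5055 -0.0885  0.043 ] [ 93.  18. 164.]
[[ 0.  40.6 37.6 38.  72.1 71.6]
 [40.6  0.  39.7 40.1 37.  37.7]
 [37.6 39.7  0.  66.1 49.7 77.2]
 [38.  40.1 66.1  0.  76.5 47.9]
 [72.1 37.  49.7 76.5  0.  53.3]
 [71.6 37.7 77.2 47.9 53.3  0. ]]
```

Emit:
move_arm(xyz=[[46,-3,0],[46,-3,0],[46,-3,0],[0,0,38],[0,0,38],[0,0,2],[0,0,1],[0,0,1]], angular=[[0,0,0],[0,0,0],[0,0,0],[0,0,0],[0,0,0],[0,0,0],[0,0,0],[0,0,0]], fingers=[0,0,0,0,0,0,0,0])

```text
time: 13.55
tool_pos: [0.4818, -0.0437, 0.1275]
tcp_rot: [[0.057, 0.998, 0.001], [0.998, -0.057, -0.0], [-0.0, 0.001, -1.0]]
ft_force: [-0.1, 0.9, -2.9]
opening: 0.0277
finger_force: 50.0
```

Emit:
move_arm(xyz=[[0,0,0],[0,0,1],[0,0,0],[0,0,0.5],[0,0,0],[0,0,0],[0,0,0],[0,0,0]], angular=[[0,0,0],[0,0,0],[0,0,0],[0,0,0],[0,0,0],[0,0,0],[0,0,0],[0,0,0]], fingers=[0,0,0,0,0,0,0,0])

```text
time: 14.35
tool_pos: [0.4817, -0.0439, 0.1253]
tcp_rot: [[0.058, 0.998, 0.0], [0.998, -0.058, -0.0], [-0.0, 0.0, -1.0]]
ft_force: [-0.4, 0.3, 2.8]
opening: 0.0277
finger_force: 50.0
```

Emit:
move_arm(xyz=[[0,0,0.5],[0,0,0],[0,0,0.5],[0,0,0],[0,0,0],[0,0,0],[0,0,0],[0,0,0]], angular=[[0,0,0],[0,0,0],[0,0,0],[0,0,0],[0,0,0],[0,0,0],[0,0,0],[0,0,0]], fingers=[0,0,0,0,0,0,0,0])

```text
time: 15.15
tool_pos: [0.4819, -0.0438, 0.1252]
tcp_rot: [[0.058, 0.998, 0.001], [0.998, -0.058, -0.0], [0.0, 0.001, -1.0]]
ft_force: [-3.1, -0.2, 18.0]
opening: 0.0276
finger_force: 50.0
```

Emit:
move_arm(xyz=[[0,0,-40],[0,0,-40],[-48,10.5,0],[-48,10.5,0],[-48,10.5,0],[-48,10.5,0],[-48,10.5,0],[-48,10.5,0]], angular=[[0,0,0],[0,0,0],[0,0,0],[0,0,0],[0,0,0],[0,0,0],[0,0,0],[0,0,0]], fingers=[0,0,0,0,0,0,0,0])

```text
time: 15.95
tool_pos: [0.5275, -0.3367, 0.2036]
tcp_rot: [[0.057, 0.998, -0.001], [0.998, -0.057, 0.001], [0.001, -0.001, -1.0]]
ft_force: [1.0, -0.2, -2.8]
opening: 0.0278
finger_force: 50.0
```

Emit:
move_arm(xyz=[[0,0,0],[0,0,45],[0,0,45],[0,0,18],[0,0,4],[0,0,2],[0,0,0],[0,0,0]], angular=[[0,0,0],[0,0,0],[0,0,0],[0,0,0],[0,0,0],[0,0,0],[0,0,0],[0,0,0]], fingers=[0,0,0,0,0,0,0,0])

```text
time: 16.75
tool_pos: [0.5286, -0.3353, 0.0915]
tcp_rot: [[0.058, 0.998, 0.002], [0.998, -0.058, -0.001], [-0.001, 0.002, -1.0]]
ft_force: [0.2, 0.4, -3.1]
opening: 0.0279
finger_force: 50.0
```

Emit:
move_arm(xyz=[[0,0,1],[0,0,1],[0,0,1],[0,0,0.5],[0,0,0],[0,0,0],[0,0,0],[0,0,0]], angular=[[0,0,0],[0,0,0],[0,0,0],[0,0,0],[0,0,0],[0,0,0],[0,0,0],[0,0,0]], fingers=[0,0,0,0,0,0,0,0])

```text
time: 17.55
tool_pos: [0.5279, -0.335, 0.0866]
tcp_rot: [[0.058, 0.998, 0.0], [0.998, -0.058, -0.0], [-0.0, 0.0, -1.0]]
ft_force: [0.5, -0.1, -3.5]
opening: 0.0275
finger_force: 50.0
```

Emit:
move_arm(xyz=[[0,0,0.5],[0,0,0],[0,0,0.5],[0,0,0],[0,0,0],[0,0,0],[0,0,0],[0,0,0]], angular=[[0,0,0],[0,0,0],[0,0,0],[0,0,0],[0,0,0],[0,0,0],[0,0,0],[0,0,0]], fingers=[0,0,0,0,0,0,0,0])

```text
time: 18.35
tool_pos: [0.5279, -0.335, 0.0864]
tcp_rot: [[0.058, 0.998, 0.0], [0.998, -0.058, -0.0], [-0.0, 0.0, -1.0]]
ft_force: [-2.1, 1.1, 7.4]
opening: 0.0276
finger_force: 50.0
```

Emit:
move_arm(xyz=[[0,0,0],[0,0,0],[0,0,0],[0,0,0],[0,0,0],[0,0,0],[0,0,0],[0,0,-20]], angular=[[0,0,0],[0,0,0],[0,0,0],[0,0,0],[0,0,0],[0,0,0],[0,0,0],[0,0,0]], fingers=[1,1,1,1,1,1,1,1])

```text
time: 19.15
tool_pos: [0.5266, -0.3341, 0.1038]
tcp_rot: [[0.057, 0.998, -0.004], [0.998, -0.057, 0.002], [0.002, -0.004, -1.0]]
ft_force: [-0.9, 0.1, 0.1]
opening: 0.0873
finger_force: 0.0
```

Emit:
move_arm(xyz=[[0,0,-45],[0,0,-45],[0,0,-25],[0,0,0],[0,0,0],[0,0,0],[0,0,0],[0,0,0]], angular=[[0,0,0],[0,0,0],[0,0,0],[0,0,8.5],[0,0,8.5],[0,0,8.5],[0,0,8.5],[0,0,8.5]], fingers=[1,1,1,1,1,1,1,1])

```text
time: 19.95
tool_pos: [0.5277, -0.3349, 0.2207]
tcp_rot: [[0.721, 0.693, 0.0], [0.693, -0.721, 0.0], [0.0, 0.0, -1.0]]
ft_force: [0.2, 0.6, -0.3]
opening: 0.093
finger_force: 0.0
```

Emit:
move_arm(xyz=[[28.8,-36.1,0],[28.8,-36.1,0],[28.8,-36.1,0],[28.8,-36.1,0],[28.8,-36.1,0],[28.8,-36.1,0],[28.8,-36.1,0],[28.8,-36.1,0]], angular=[[0,0,0],[0,0,0],[0,0,0],[0,0,0],[0,0,0],[0,0,0],[0,0,0],[0,0,0]], fingers=[1,1,1,1,1,1,1,1])

```text
time: 20.75
tool_pos: [0.4912, 0.0345, 0.2208]
tcp_rot: [[0.717, 0.697, 0.001], [0.697, -0.717, 0.0], [0.0, 0.0, -1.0]]
ft_force: [2.1, 0.3, -0.2]
opening: 0.0926
finger_force: 0.0
```

Emit:
move_arm(xyz=[[28.8,-36.1,0],[0,0,0],[0,0,0],[0,0,0],[0,0,0],[0,0,0],[0,0,0],[0,0,40]], angular=[[0,0,0],[0,0,7.83],[0,0,7.83],[0,0,7.83],[0,0,7.83],[0,0,7.83],[0,0,7.83],[0,0,0]], fingers=[1,1,1,1,1,1,1,1])

```text
time: 21.55
tool_pos: [0.49, 0.0795, 0.1834]
tcp_rot: [[0.999, -0.053, 0.008], [-0.053, -0.999, 0.002], [0.008, -0.003, -1.0]]
ft_force: [0.1, 0.6, -1.3]
opening: 0.0928
finger_force: 0.0
```

```bash
python3 - <<'E'
from h import *
a=grab('scene')['color'];b=grab('side')['color'];w=grab('wrist')['color'];s=env.state()
print(s['time'],s['tool_pos'],np.round(s['tcp_rot'],3).tolist())
m=np.zeros((590,790,3),np.uint8)
m[:250,:790]=cv2.resize(a[150:226,90:330],(790,250));m[255:585,:380]=cv2.resize(b[100:310,180:422],(380,330));m[255:555,385:785]=cv2.resize(w,(400,300))
cv2.imwrite('pics/m4.png',m[:,:,::-1])
E
```

```text
21.7 [0.48578991 0.0784808  0.17957104] [[0.999, -0.048, -0.004], [-0.048, -0.999, -0.001], [-0.004, 0.002, -1.0]]
```

View pics/m4.png

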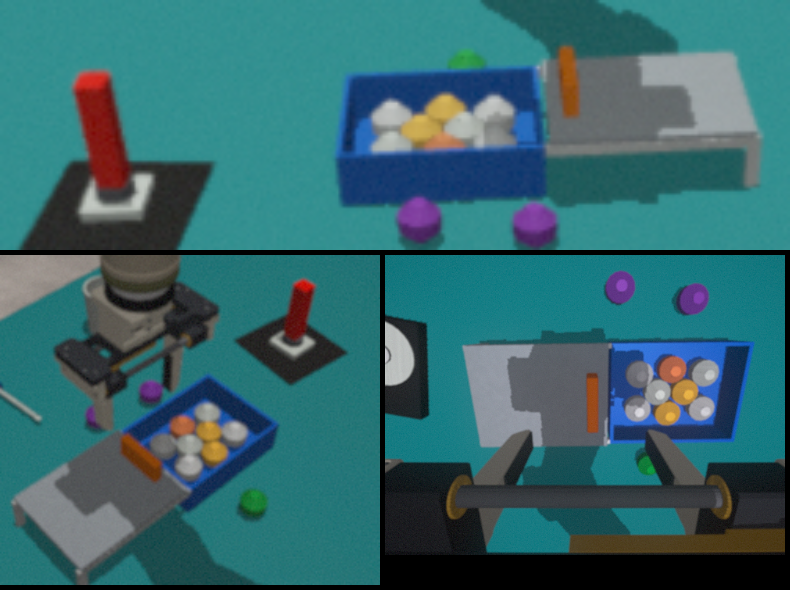

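The picture shows the tamper upright in the middle of the pad, all eight hubs in one level layer, and the fin at wrist crop (592,402), centred between the fingers.

Emit:
move_arm(xyz=[[2,0,38],[0,0,38],[0,0,38],[0,0,0],[0,0,0],[0,0,0],[0,0,0],[0,0,0]], angular=[[0,0,0],[0,0,0],[0,0,0],[0,0,0],[0,0,0],[0,0,0],[0,0,0],[0,0,0]], fingers=[1,1,1,0,0,0,0,0], grip_force=15)

```text
time: 22.5
tool_pos: [0.4898, 0.0789, 0.0681]
tcp_rot: [[0.999, -0.048, 0.002], [-0.048, -0.999, 0.001], [0.002, -0.001, -1.0]]
ft_force: [-0.7, -0.7, -0.5]
opening: 0.0578
finger_force: 0.0
```

Emit:
move_arm(xyz=[[0,0,0],[0,0,0],[0,0,0],[0,0,0],[0,0,0],[0,0,0],[0,0,0],[0,0,0]], angular=[[0,0,0],[0,0,0],[0,0,0],[0,0,0],[0,0,0],[0,0,0],[0,0,0],[0,0,0]], fingers=[0,0,0,0,0,0,0,0])

```text
time: 23.3
tool_pos: [0.489, 0.0778, 0.0666]
tcp_rot: [[0.999, -0.049, -0.0], [-0.049, -0.999, -0.001], [-0.0, 0.001, -1.0]]
ft_force: [0.0, -6.0, 1.4]
opening: 0.0141
finger_force: 15.0
```

Emit:
move_arm(xyz=[[-0.1,15,0],[-0.2,28,0],[-0.2,28,0],[-0.2,28,0],[-0.2,28,0],[-0.2,28,0],[-0.1,15,0],[0,0,0]], angular=[[0,0,0],[0,0,0],[0,0,0],[0,0,0],[0,0,0],[0,0,0],[0,0,0],[0,0,0]], fingers=[0,0,0,0,0,0,0,0])

```text
time: 24.1
tool_pos: [0.4829, -0.0936, 0.0667]
tcp_rot: [[0.999, -0.051, 0.006], [-0.051, -0.999, -0.002], [0.006, 0.002, -1.0]]
ft_force: [8.6, -2.0, -7.5]
opening: 0.014
finger_force: 15.0
```

Emit:
move_arm(xyz=[[0,5,0],[0,5,0],[0,3,0],[0,2,0],[0,1,0],[0,0,0],[0,0,0],[0,0,0]], angular=[[0,0,0],[0,0,0],[0,0,0],[0,0,0],[0,0,0],[0,0,0],[0,0,0],[0,0,0]], fingers=[0,0,0,0,0,0,0,0])

```text
time: 24.9
tool_pos: [0.4824, -0.1069, 0.0667]
tcp_rot: [[0.999, -0.047, 0.005], [-0.047, -0.999, -0.001], [0.005, 0.0, -1.0]]
ft_force: [8.9, -0.1, -8.5]
opening: 0.014
finger_force: 15.0
```

Emit:
move_arm(xyz=[[0,2,0],[0,1,0],[0,1,0],[0,1,0],[0,1,0],[0,0,0],[0,0,0],[0,0,0]], angular=[[0,0,0],[0,0,0],[0,0,0],[0,0,0],[0,0,0],[0,0,0],[0,0,0],[0,0,0]], fingers=[0,0,0,0,0,0,0,0])

```text
time: 25.7
tool_pos: [0.4822, -0.1122, 0.0667]
tcp_rot: [[0.999, -0.046, 0.005], [-0.046, -0.999, -0.0], [0.005, -0.0, -1.0]]
ft_force: [8.9, 2.2, -8.5]
opening: 0.0139
finger_force: 15.0
```

Emit:
move_arm(xyz=[[0,1,0],[0,0,0],[0,1,0],[0,0,0],[0,0,0],[0,0,0],[0,0,0],[0,0,0]], angular=[[0,0,0],[0,0,0],[0,0,0],[0,0,0],[0,0,0],[0,0,0],[0,0,0],[0,0,0]], fingers=[0,0,0,0,0,0,0,0])

```text
time: 26.5
tool_pos: [0.4822, -0.1123, 0.0666]
tcp_rot: [[0.999, -0.044, 0.005], [-0.044, -0.999, 0.002], [0.005, -0.002, -1.0]]
ft_force: [9.4, 9.5, -7.4]
opening: 0.014
finger_force: 15.0
```

Emit:
move_arm(xyz=[[0,0,0],[0,0,0],[0,0,0],[0,0,0],[0,0,-15],[0,0,-45],[0,0,-45],[0,0,-45]], angular=[[0,0,0],[0,0,0],[0,0,0],[0,0,0],[0,0,0],[0,0,0],[0,0,0],[0,0,0]], fingers=[0.6,0.6,0.6,0.6,0.6,0.6,0.6,0.6])

```text
time: 27.3
tool_pos: [0.4778, -0.1154, 0.2181]
tcp_rot: [[0.999, -0.049, -0.001], [-0.049, -0.999, -0.0], [-0.001, 0.0, -1.0]]
ft_force: [0.3, 0.3, -0.3]
opening: 0.0559
finger_force: 0.0
```

Emit:
move_arm(xyz=[[0,0,-30],[0,0,0],[0,0,0],[0,0,0],[0,0,0],[0,0,0],[0,0,0],[0,0,0]], angular=[[0,0,0],[0,0,0],[0,0,0],[0,0,0],[0,0,0],[0,0,0],[0,0,0],[0,0,0]], fingers=[0.6,0.6,0.6,0.6,0.6,0.6,0.6,0.6])

```text
time: 28.1
tool_pos: [0.4784, -0.1152, 0.2462]
tcp_rot: [[0.999, -0.049, -0.001], [-0.049, -0.999, -0.0], [-0.001, 0.0, -1.0]]
ft_force: [0.3, -0.0, -0.2]
opening: 0.0557
finger_force: 0.0
```

```bash
python3 - <<'E'
from h import *
a=grab('scene')['color'];b=grab('side')['color'];s=env.state()
print(s['time'],s['tool_pos'],s['ft_force'])
m=np.zeros((590,790,3),np.uint8)
m[:250,:790]=cv2.resize(a[150:226,90:330],(790,250));m[255:585,:380]=cv2.resize(b[100:310,180:422],(380,330));m[255:555,385:785]=cv2.resize(a,(400,300))
cv2.imwrite('pics/m5.png',m[:,:,::-1])
E
```

```text
28.2 [ 0.47848749 -0.11516146  0.24645038] [0.21835332 0.00568557 0.04720285]
```

View pics/m5.png

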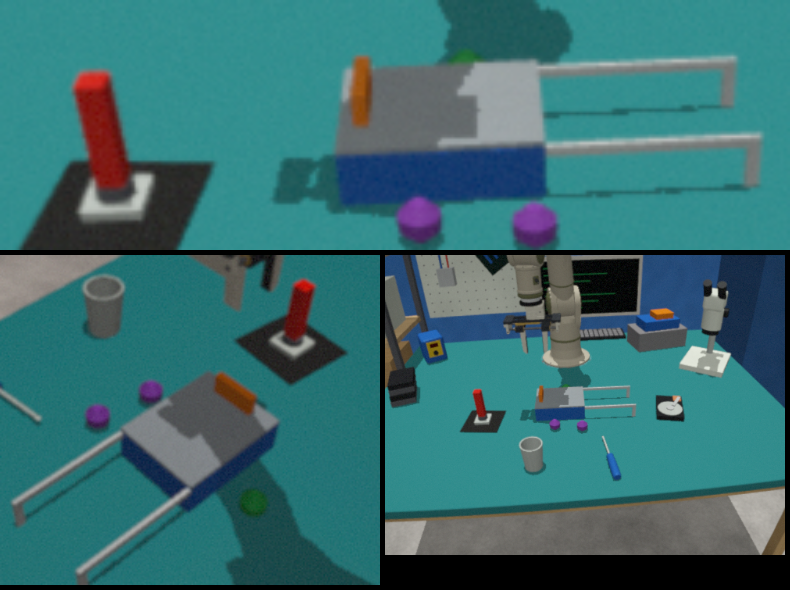

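The cover is fully closed, with the fin at (360,90). The tamper stands upright on the pad at (115,150), and the hard drive, screwdriver and cup haven't moved.

```bash
python3 -c "
from workcell import env
print(env.hand_in())"
```

```text
the job is handed in; nothing more can be done
None
```

The job is handed in at about 28 s: the eight hubs lie in one level layer, the tamper stands upright on its pad, the cover is closed to its stop, and the hard drive, screwdriver and cup were left alone.

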